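# Slide the sample tray under the light-sensor bridge

### The arm

A 6-joint arm with a two-finger parallel gripper is mounted at the origin on the work surface. World frame = base frame: x ahead of the robot, y to its left, z up, the work surface at z = 0. Lengths are in m, angles in rad, forces in N, time in s.
With the tool pointing down it reaches from about 0.35 to 0.975 m from the base axis. Payload 4.9 kg.
Tool frame: the origin (TCP) lies at the very end of the fingers, on their centre line; the grasp point (between the pads) lies 19 mm behind it; z points along the fingers, y is the line along which they close (so a half turn about z gives the same grasp; the last joint's range is limited). The gripper opens to 85 mm and grips with 20 to 120 N. Pads are 22 mm wide; open, the fingers measure 114 mm over their backs; the gripper's body (76 mm by 85 mm) begins 54 mm behind the grasp point. The pads swing forward as they close: fully open they stand 13 mm farther back than shut.
Start: joints at [-1.434, 0.053, 1.613, -0, 1.476, -0.119], TCP at [0.158, -0.605, 0.231] pointing down, gripper open.
Joint ranges: [-3.01, 3.01], [-1.01, 2.22], [0.06, 2.58], [-1.02, 4.17], [0.09, 2.62], [-3.14, 3.14]. Speed limits (rad/s): [2.57, 2.57, 3.14, 3.14, 3.14, 3.14].

### API

Orientations are given as a unit quaternion [w, x, y, z].
In Python, from plant import state, optics, ticket, nets gives the robot as it stands. The module is installed in compiled form; this text tells all that it offers.
- The arm moves only by the shell command python3 -m inch 'ROWS' [OPENING]. ROWS is JSON, a list of rows, each an object of numbers: "dx", "dy", "dz": the shift along the tool's x, y, z as a fraction of full scale; "rx", "ry", "rz": the turn, a rotation vector about the tool's x, y, z as a fraction of full scale. In form: [{"dx": .., "dy": .., "dz": .., "rx": .., "ry": .., "rz": ..}, ...]. A call has 1 to 5 rows; each row is the pose to reach, as a shift and turn from the pose commanded when the call began, along the tool's axes at that moment; what a row does not reach only later rows make up. Full scale, the value 1, is 0.8 m for a shift and 1.5 rad for a turn. A row lasts 1/10 s, in which the tool goes at most 50 mm and 8.59 degrees, less where a joint would pass 70% of its speed; a pose out of reach is approached as far as the arm can. A call with a number of a shift or a turn outside -1 to 1 is refused whole. A call with a gripper value outside its range is refused whole. OPENING is the opening, from -1 (shut) to 1 (fully open), set as the call begins (- or left out, the last holds). The fingers move at their own pace and stop on an object; the grip force is fixed at half the most. Time passes only in rows, so rows that repeat a pose let the fingers close. It gives the time, the measured TCP pose, the force, the opening and the grip force at its end, in the units of the state.
- state(): the state, without advancing time (a new reading comes with each control period).
- optics.grab_frame(name): name is "scene" or "top"; returns the picture (480x640x3 uint8, red, green, blue); there is no depth.
- optics.camera_info(name): a dict with "fx", "fy", "cx", "cy" (pixels), "k1" (the pictures are not rectified: a ray, as slopes to the right and down, at radius r is drawn at 1 + k1 r^2 times it, then the intrinsics apply), "R" (3x3) and "t" (3): a world point X has camera coordinates R X + t. Camera axes: x right, y down, z forward; pixel columns grow to the right and rows downward; lengths in m; the calibration is good to about 2 mm. A picture is of the moment at which its call begins. camera_info takes no time and is no camera call.
- ticket.job_done(): hands the job in; it is judged then, once.
Trained networks look in the newest picture that a camera, given by its name, has taken for a name from the list of things; names that differ only in an ending like _2 or _b are one class to them, and where a whole thing is asked for, a point or a joint stands for the part that bears it (a point fixed in the world has none). Each returns a list of dicts, best first, with "confidence" (0 to 1); they miss things now and then, are a little off and sometimes report something else, mostly with a low value. They report only what shows in the picture. A call takes as long as a camera call. They do not tell look-alikes from the thing itself.
- nets.boxes_of(camera, name): "bbox" ([centre column, centre row, width, height] in pixels, round what is visible of it).
- nets.outline_of(camera, name): "pixels" (480x640 bool, what is visible of it) and "bbox" ([centre column, centre row, width, height] in pixels, round what is visible of it).
The state is a dict: "time": time; "joint_pos": joint angles; "joint_vel": joint speeds; "joint_efforts": joint torques, N m; "tool_pos": TCP position; "tool_rot": TCP orientation; "contact_force": force on the tool from outside, world axes, zero at the start; "ft_torque": the same for the moment, N m; "gripper_width": opening from 0.0 (shut) to 1.0 (fully open); "grasp_force": force on a finger pad.
Only numpy, scipy, OpenCV 4.12 (cv2) and the standard library are available. Lean on these libraries where they do the work, as an engineer would, in place of code of your own. Each camera call takes 0.05 s, during which the arm holds its last target. There are 200 camera calls.

### The job

Using only the outside of the fingers, push the flat sample tray across the bench and through under the low blue sensor bridge, low end first, until its raised orange end wall rests flush against the bridge. Push gently and keep the tray flat on the bench: do not pinch, lift or tip it, and leave the other things on the bench where they are. Finish clear of everything.

Things in the scene. Friction and masses are not known exactly. Their poses are not given: they have to be found in the camera images.
- tray: loose sample tray, about 0.35 kg, 2 to 9 N to push: flat white plate 110 mm long (x), 76 wide (y), 15 thick, three coloured discs in its top; across its -x end, nearest the robot, an orange wall 10 mm thick, 34 mm tall from the bench (x = -55 to -45 mm). Origin: middle of the underside. x points from the wall to the plain end that enters the bridge first, z up.
- bridge: sensor bridge fixed to the bench: two aluminium legs and a blue beam, 50 mm deep along the passage (x = -25 to 25 mm), 90 mm clear between the legs (y = -45 to 45), outer feet to y = 84. Beam underside 19 mm above the bench, top 37, black barrel on it to 48. Origin: on the bench, mid-passage. x runs along the passage away from the robot, z up; the tray enters at -x.
- home (a point): point on the bench, 20 mm along +x from the bridge's origin, where the tray's origin lies when the tray is home: orange wall's inner face against the bridge's near face, tray's x along the bridge's x.
- beaker: clear glass beaker, loose bystander, 68 mm across and 85 mm tall, stands beside the bridge. Origin: middle of its underside.
- weight: brass laboratory weight with a knob, loose bystander, 44 mm across and 56 mm tall, stands beside the bridge. Origin: middle of its underside.
- eraser: white eraser, loose bystander, 45 x 22 x 13 mm, lies on the robot's left. Origin: middle of its underside.
- dispenser: blue tape dispenser, loose bystander, 130 x 55 x 80 mm, on the robot's left. Origin: middle of its underside.
- marker: marker pen, loose bystander, 130 x 18 x 16 mm, lies on the robot's right. Origin: middle of its underside.
- jar: amber jar with a green cap, loose bystander, 60 mm across and 90 mm tall, on the robot's left. Origin: middle of its underside.
- ruler: wooden ruler, loose bystander, 200 x 30 x 5 mm, lies on the robot's right. Origin: middle of its underside.
Things that resemble listed ones, but are neither listed nor needed, are in the scene too. Several things have the shape of the tray; the one meant has the colours described above.

How it is judged:
By the outcome, as a careful person would: the job done as asked, in the order asked, and still so for the second after the job is handed in, with the robot touching nothing.
It also fails if it takes over 72 s, if anything falls off the work surface, if the arm or the gripper's body presses on something with over 40 N, if the wrist force passes 120 N, or if a joint passes its speed limit or range.

## Working session

There is one attempt and no reset: what is moved stays moved. The work goes in short steps, Python scripts to look and compute and a shell command to move; the robot and the scene stay as the last step left them, time stands still between calls to the robot, and variables do not carry over. Pictures are saved under pics/ and viewed, at most 10 in all, crops included, and the job is handed in when it is done.

```bash
mkdir -p pics
python3 - <<'E'
from plant import state, optics, nets
import cv2,numpy as np
for c in("scene","top"):
    im=optics.grab_frame(c); cv2.imwrite(f"pics/{c}0.png",im[:,:,::-1])
    i=optics.camera_info(c);print(c,{k:np.round(v,4).tolist() for k,v in i.items()})
    for n in("tray","bridge"):
        print(n,[(np.round(d["bbox"]).tolist(),round(d["confidence"],2)) for d in nets.boxes_of(c,n)])
s=state();print(s["time"],s["tool_pos"],s["tool_rot"],s["contact_force"])
E
```

```text
scene {'fx': 495.9008, 'fy': 495.9008, 'cx': 317.6987, 'cy': 241.1348, 'k1': -0.0925, 'R': [[-0.8232, 0.5678, -0.0034], [0.4185, 0.6027, -0.6794], [-0.3837, -0.5607, -0.7338]], 't': [0.4528, -0.2156, 1.3844]}
tray [([394.0, 294.0, 59.0, 53.0], 0.97), ([317.0, 246.0, 60.0, 46.0], 0.95), ([408.0, 239.0, 54.0, 35.0], 0.71), ([340.0, 199.0, 50.0, 39.0], 0.56)]
bridge [([259.0, 269.0, 34.0, 62.0], 0.83)]
top {'fx': 546.1329, 'fy': 546.1329, 'cx': 322.5519, 'cy': 242.1214, 'k1': 0.0328, 'R': [[-0.0284, -0.9992, -0.0276], [-0.9985, 0.0297, -0.045], [0.0458, 0.0263, -0.9986]], 't': [0.0275, 0.5549, 1.1733]}
tray [([233.0, 274.0, 55.0, 37.0], 0.96), ([329.0, 244.0, 41.0, 50.0], 0.82), ([376.0, 308.0, 56.0, 38.0], 0.76), ([281.0, 337.0, 46.0, 57.0], 0.65)]
bridge [([338.0, 177.0, 77.0, 38.0], 0.8)]
0.3 [ 0.15812846 -0.60444054  0.23091039] [-3.33007952e-04  9.91828461e-01  1.27578184e-01 -3.12107395e-06] [ 0.7071801  -0.41542567 -0.61645636]
```

View pics/top0.png

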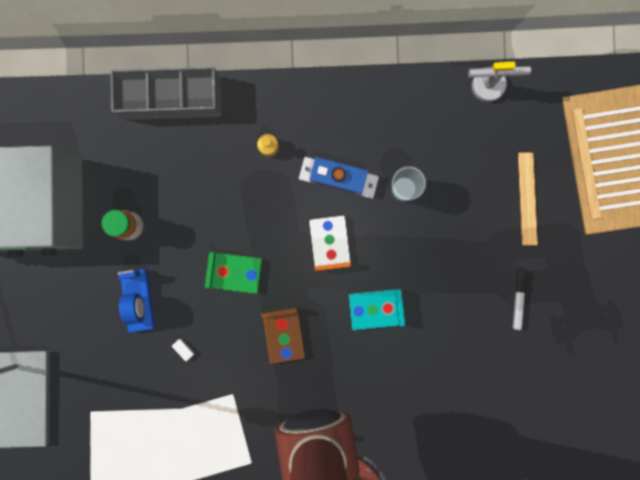

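Run:
```python
import cv2
im=cv2.imread("pics/top0.png")[140:380,190:430]
cv2.imwrite("pics/crop0.png",cv2.resize(im,(600,600),interpolation=cv2.INTER_CUBIC))
```

```text
(no output)
```

View pics/crop0.png

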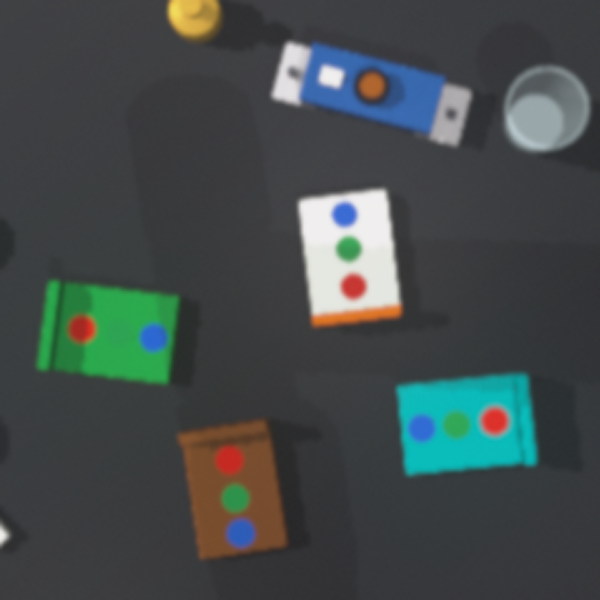

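View pics/scene0.png

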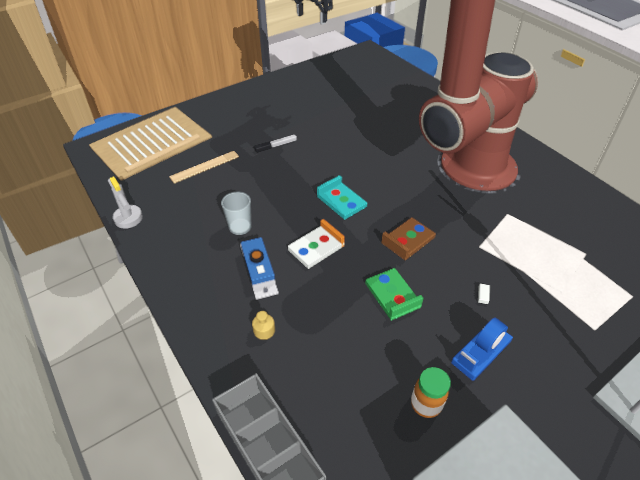

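The top view shows four tray-shaped things: white with an orange wall at (329,244), green at (233,274), brown at (284,337) and teal at (376,308). Only the white one with the orange wall on its robot side fits the description, and the crop confirms it. The bridge is at (338,177), between the weight (268,145) and the beaker (408,184).

```bash
cat > h.py <<'E'
import cv2,numpy as np
from plant import state, optics, nets
def ray(c,uv):
    i=optics.camera_info(c); K=np.array([[i["fx"],0,i["cx"]],[0,i["fy"],i["cy"]],[0,0,1.]])
    d=cv2.undistortPoints(np.array(uv,float).reshape(-1,1,2),K,np.array([i["k1"],0,0,0.]))[:,0]
    R=np.array(i["R"]);t=np.array(i["t"]); return -R.T@t,np.c_[d,np.ones(len(d))]@R
def world(c,uv,z):
    o,d=ray(c,uv); return (o+d*((z-o[2])/d[:,2])[:,None])
def rect(c,mask,z):
    """largest blob of mask -> world-plane min-area rect: centre, sizes, long/short axis angle"""
    n,l,s,_=cv2.connectedComponentsWithStats(mask.astype(np.uint8)); k=1+np.argmax(s[1:,4])
    ct=max(cv2.findContours((l==k).astype(np.uint8),cv2.RETR_EXTERNAL,cv2.CHAIN_APPROX_NONE)[0],key=len)[:,0]
    w=world(c,ct,z)[:,:2]; r=cv2.minAreaRect((w*1000).astype(np.float32)); return r,w.mean(0),cv2.boxPoints(r)
def measure(c="top",pfx=None):
    im=optics.grab_frame(c)
    if pfx: cv2.imwrite(f"pics/{pfx}.png",im[:,:,::-1])
    hsv=cv2.cvtColor(im,cv2.COLOR_RGB2HSV); H,S,V=[hsv[:,:,k].astype(int) for k in range(3)]
    return im,H,S,V
E
python3 - <<'E'
from h import *
im,H,S,V=measure()
np.set_printoptions(precision=1,suppress=True)
roi=np.zeros(H.shape,bool); roi[205:280,300:360]=1
print("cam",ray("top",[[0,0]])[0]*1000)
wh=roi&(V>120)
for z in(.015,): r,m,b=rect("top",wh,z);print("tray all",r,"\n",b)
orm=roi&(H>5)&(H<20)&(S>150)&(V>100)
r,m,b=rect("top",orm,.034);print("orange",r,"\n",b)
roi[:]=0;roi[145:205,290:390]=1
bl=roi&(H>100)&(H<125)&(S>120)
r,m,b=rect("top",bl,.037);print("beam",r,"\n",b)
al=roi&(V>110); r,m,b=rect("top",al,.037);print("bridge all",r,"\n",b)
for dsc,c,p,z in(("discs","top",[(327.6,225.5),(329.5,239.5),(331.5,254.5)],.015),):
    print(dsc,world(c,p,z)*1000)
for n in("weight","beaker"):
    for d in nets.boxes_of("top",n)[:2]: print(n,d["confidence"],d["bbox"],world("top",[d["bbox"][:2]],.03)*1000)
E
```

```text
cam [ 501.1  -19.8 1197.4]
tray all ((554.0924682617188, -3.4075546264648438), (113.5754623413086, 79.23782348632812), 5.2121968269348145) 
 [[493.9  30.9]
 [501.1 -48. ]
 [614.2 -37.7]
 [607.   41.2]]
orange ((501.94012451171875, -8.969104766845703), (8.70037841796875, 75.4764633178711), 5.484598159790039) 
 [[494.   28.2]
 [501.2 -47. ]
 [509.9 -46.1]
 [502.7  29. ]]
beam ((696.9942626953125, -26.655426025390625), (115.77899932861328, 52.65503692626953), 73.33741760253906) 
 [[655.2 -74.6]
 [705.6 -89.7]
 [738.8  21.3]
 [688.4  36.4]]
bridge all ((694.6275024414062, -26.68077850341797), (166.26588439941406, 56.858821868896484), 73.42044067382812) 
 [[ 643.7  -98.2]
 [ 698.2 -114.5]
 [ 745.6   44.9]
 [ 691.1   61.1]]
discs [[591.1  -0.7  15. ]
 [560.6  -3.9  15. ]
 [527.9  -7.3  15. ]]
weight 0.78 [269.1, 146.6, 24.9, 23.9] [[764.6 120.5  30. ]]
weight 0.36 [124.5, 226.3, 41.9, 31.3] [[601.4 436.9  30. ]]
beaker 0.91 [406.4, 182.8, 30.4, 35.7] [[ 676.3 -172.1   30. ]]
```

```bash
cat >> h.py <<'E'
from scipy.spatial.transform import Rotation as Ro
def go(x,y,z,yaw):
    """mm, deg -> row fractions from the present pose to a tool-down target"""
    s=state(); w,a,b,c=s["tool_rot"]; R=Ro.from_quat([a,b,c,w])
    T=Ro.from_euler("z",yaw,degrees=True)*Ro.from_quat([1,0,0,0])
    d=R.inv().apply(np.array([x,y,z])/1000-s["tool_pos"])/.8; r=(R.inv()*T).as_rotvec()/1.5
    print("t",round(s["time"],2),"pos",np.round(s["tool_pos"]*1000,1),"F",np.round(s["contact_force"],1),"w",round(float(s["gripper_width"]),2),"d",np.round(d,4),"r",np.round(r,4),"mm",round(np.linalg.norm(d)*800))
E
python3 -m inch '[{"dx":0.59,"dy":-0.517,"dz":0.13},{"dx":0.59,"dy":-0.517,"dz":0.13},{"dx":0.59,"dy":-0.517,"dz":0.13},{"dx":0.59,"dy":-0.517,"dz":0.13},{"dx":0.59,"dy":-0.517,"dz":0.13}]' -1
python3 -c "from h import *;go(510,-90,120,-16.6)"
```

```text
t 0.45 pos [ 158.1 -604.6  231.2] F [ 0.5 -0.5 -0.6] w 1.0 d [ 0.5883 -0.511   0.1391] r [-1.000e-04  0.000e+00  3.637e-01] mm 633validation failed for argument at $[0]...
```

```bash
python3 -m inch '[{"dx":0.59,"dy":-0.51,"dz":0.13,"rx":0,"ry":0,"rz":0},{"dx":0.59,"dy":-0.51,"dz":0.13,"rx":0,"ry":0,"rz":0},{"dx":0.59,"dy":-0.51,"dz":0.13,"rx":0,"ry":0,"rz":0},{"dx":0.59,"dy":-0.51,"dz":0.13,"rx":0,"ry":0,"rz":0},{"dx":0.59,"dy":-0.51,"dz":0.13,"rx":0,"ry":0,"rz":0}]' -1
python3 -c "from h import *;go(510,-90,120,-16.6)"
```

```text
time: 0.95
tool_pos: [0.2986, -0.3998, 0.1901]
tool_rot: [0.0, 0.992, 0.127, 0.0]
contact_force: [-0.3, 0.0, -0.1]
gripper_width: 0.143
grasp_force: 0.0
t 0.95 pos [ 298.6 -399.8  190.1] F [-0.3  0.  -0.1] w 0.14 d [ 0.3534 -0.3081  0.0875] r [ 0.0004 -0.0004  0.3633] mm 382
```

```bash
python3 -m inch '[{"dx":0.353,"dy":-0.308,"dz":0.08,"rx":0,"ry":0,"rz":0.363},{"dx":0.353,"dy":-0.308,"dz":0.08,"rx":0,"ry":0,"rz":0.363},{"dx":0.353,"dy":-0.308,"dz":0.08,"rx":0,"ry":0,"rz":0.363},{"dx":0.353,"dy":-0.308,"dz":0.08,"rx":0,"ry":0,"rz":0.363},{"dx":0.353,"dy":-0.308,"dz":0.08,"rx":0,"ry":0,"rz":0.363}]' -1
python3 -c "from h import *;go(510,-90,60,-16.6)"
```

```text
time: 1.45
tool_pos: [0.4259, -0.2144, 0.1521]
tool_rot: [0.0, 0.989, -0.146, 0.001]
contact_force: [0.4, -0.4, 0.5]
gripper_width: 0.001
grasp_force: 0.0
t 1.45 pos [ 425.9 -214.4  152.1] F [ 0.4 -0.4  0.5] w 0.0 d [ 0.0557 -0.1793  0.1151] r [ 0.0005 -0.0011 -0.0016] mm 176
```

```bash
python3 -m inch '[{"dx":0.0557,"dy":-0.179,"dz":0.115,"rx":0,"ry":0,"rz":0},{"dx":0.0557,"dy":-0.179,"dz":0.115,"rx":0,"ry":0,"rz":0},{"dx":0.0557,"dy":-0.179,"dz":0.115,"rx":0,"ry":0,"rz":0},{"dx":0.0557,"dy":-0.179,"dz":0.115,"rx":0,"ry":0,"rz":0},{"dx":0.0557,"dy":-0.179,"dz":0.115,"rx":0,"ry":0,"rz":0}]' -1
python3 - <<'E'
from h import *
go(512,-85,8,-16.6)
im,*_=measure("scene")
cv2.imwrite("pics/s1.png",cv2.resize(im[140:320,220:460],(800,600))[:,:,::-1])
E
```

```text
time: 1.95
tool_pos: [0.5076, -0.0883, 0.0572]
tool_rot: [-0.001, 0.99, -0.142, -0.002]
contact_force: [-0.7, -0.1, -0.4]
gripper_width: -0.002
grasp_force: 0.0
t 1.95 pos [507.6 -88.3  57.2] F [-0.7 -0.1 -0.4] w -0.0 d [ 0.0044 -0.0054  0.0615] r [-0.0004  0.0032  0.0033] mm 50
```

View pics/s1.png

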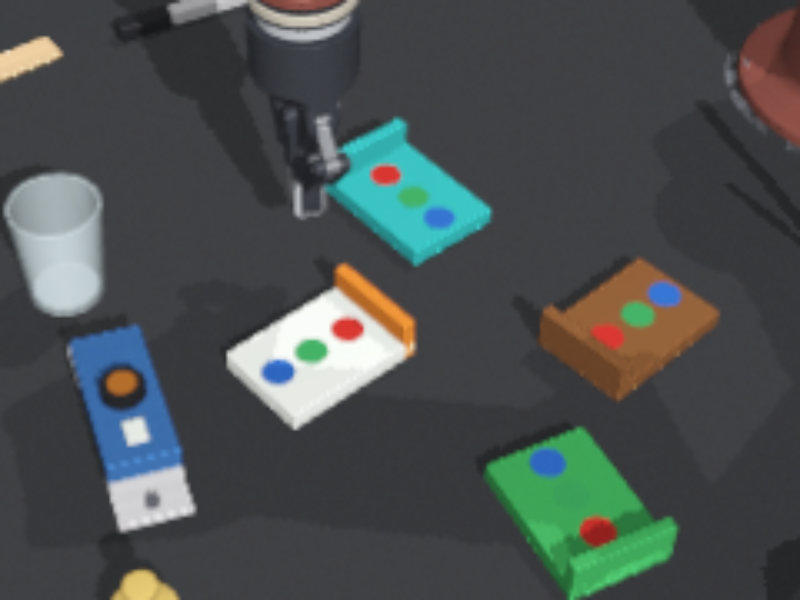

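The close scene crop shows the shut fingers (310,210) hanging beside the right end of the orange wall (345,275), clear of the teal tray and the beaker. Next I descend.

```bash
python3 -m inch '[{"dx":0.005,"dy":-0.002,"dz":0.02,"rx":0,"ry":0,"rz":0},{"dx":0.005,"dy":-0.002,"dz":0.04,"rx":0,"ry":0,"rz":0},{"dx":0.005,"dy":-0.002,"dz":0.052,"rx":0,"ry":0,"rz":0},{"dx":0.005,"dy":-0.002,"dz":0.06,"rx":0,"ry":0,"rz":0},{"dx":0.005,"dy":-0.002,"dz":0.06,"rx":0,"ry":0,"rz":0}]' -1
python3 -c "from h import *;go(507,-50,8,-16.6)"
```

```text
time: 2.5
tool_pos: [0.5122, -0.0911, 0.0115]
tool_rot: [-0.0, 0.99, -0.144, -0.0]
contact_force: [-0.1, -0.4, -1.0]
gripper_width: -0.002
grasp_force: 0.0
t 2.5 pos [512.2 -91.1  11.5] F [-0.1 -0.4 -1. ] w -0.0 d [-0.0209 -0.0474  0.0044] r [0.0001 0.0005 0.0001] mm 42
```

```bash
python3 -m inch '[{"dx":-0.005,"dy":-0.016,"dz":0.004,"rx":0,"ry":0,"rz":0},{"dx":-0.008,"dy":-0.028,"dz":0.005,"rx":0,"ry":0,"rz":0},{"dx":-0.01,"dy":-0.034,"dz":0.005,"rx":0,"ry":0,"rz":0},{"dx":-0.012,"dy":-0.04,"dz":0.005,"rx":0,"ry":0,"rz":0},{"dx":-0.014,"dy":-0.046,"dz":0.005,"rx":0,"ry":0,"rz":0}]' -1
python3 - <<'E'
from h import *
go(507,-50,8,-16.6)
im,*_=measure("top","t2")
cv2.imwrite("pics/t2c.png",cv2.resize(im[150:330,260:440],(600,600))[:,:,::-1])
E
```

```text
time: 3.0
tool_pos: [0.5125, -0.0517, 0.008]
tool_rot: [0.0, 0.99, -0.144, 0.0]
contact_force: [-0.3, -1.0, 0.4]
gripper_width: 0.003
grasp_force: 0.6
t 3.0 pos [512.5 -51.7   8. ] F [-0.3 -1.   0.4] w 0.0 d [-0.0072 -0.0001 -0.    ] r [ 0.0003 -0.0001  0.0011] mm 6
```

View pics/t2c.png

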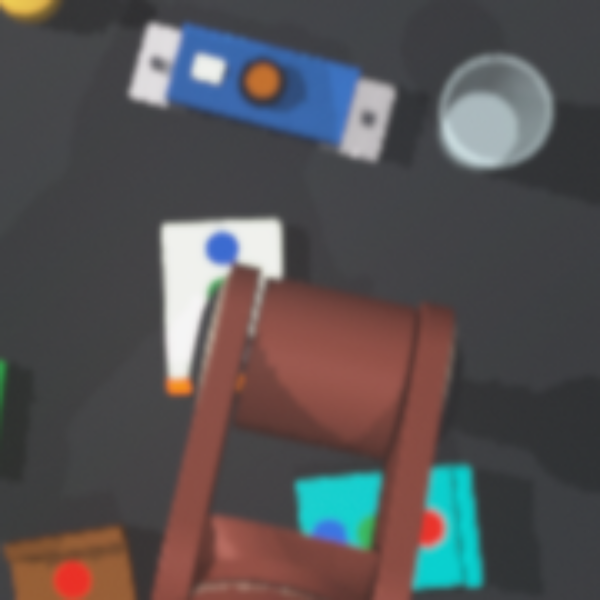

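The crop shows the tray turned to about 0° (left edge from (162,225) to (168,392)), and the fingers are pushing its right rear. I continue the push.

```bash
python3 -m inch '[{"dx":-0.002,"dy":-0.006,"dz":0,"rx":0,"ry":0,"rz":0},{"dx":-0.004,"dy":-0.012,"dz":0,"rx":0,"ry":0,"rz":0},{"dx":-0.006,"dy":-0.018,"dz":0,"rx":0,"ry":0,"rz":0},{"dx":-0.008,"dy":-0.024,"dz":0,"rx":0,"ry":0,"rz":0},{"dx":-0.009,"dy":-0.029,"dz":0,"rx":0,"ry":0,"rz":0}]' -1
python3 -m inch '[{"dx":0,"dy":0.02,"dz":0,"rx":0,"ry":0,"rz":0},{"dx":0,"dy":0.05,"dz":0,"rx":0,"ry":0,"rz":0},{"dx":0,"dy":0.1,"dz":-0.05,"rx":0,"ry":0,"rz":0},{"dx":-0.05,"dy":0.15,"dz":-0.1,"rx":0,"ry":0,"rz":0},{"dx":-0.1,"dy":0.2,"dz":-0.12,"rx":0,"ry":0,"rz":0}]' -1
cat >> h.py <<'E'
def tray(lo=205,hi=300):
    im,H,S,V=measure("top")
    roi=np.zeros(H.shape,bool); roi[lo:hi,280:365]=1
    wh=roi&(V>120)&((S<60)|((H>5)&(H<20)&(S>150)))
    wh=cv2.morphologyEx(wh.astype(np.uint8),cv2.MORPH_CLOSE,np.ones((9,9)))>0
    r,m,b=rect("top",wh,.015); print("all",r)
    orm=roi&(H>5)&(H<20)&(S>150)&(V>100)
    r,m,b=rect("top",orm,.034); a=r[2]; a=a if a<45 else a-90; c=np.array(r[0]); t=np.radians(a)
    o=c+50*np.array([np.cos(t),np.sin(t)]); t0=np.radians(-16.6); d=o-[698.3,-27]
    print("orange",r,"origin",o,"yaw",a,"in bridge x,y",d@[np.cos(t0),np.sin(t0)],d@[-np.sin(t0),np.cos(t0)])
    return im
E
python3 - <<'E'
from h import *
im=tray();go(512,-85,8,-16.6)
cv2.imwrite("pics/t3.png",im[:,:,::-1])
E
```

```text
time: 3.55
tool_pos: [0.5121, -0.0275, 0.0078]
tool_rot: [0.0, 0.99, -0.144, -0.0]
contact_force: [-1.5, -1.7, 0.7]
gripper_width: -0.002
grasp_force: 0.8
time: 4.05
tool_pos: [0.4172, -0.145, 0.0946]
tool_rot: [0.0, 0.99, -0.143, 0.002]
contact_force: [0.4, -1.6, 1.5]
gripper_width: -0.003
grasp_force: 0.0
all ((564.0997314453125, 14.601646423339844), (79.28486633300781, 112.4987564086914), 77.00401306152344)
orange ((513.0258178710938, 25.485000610351562), (76.1033706665039, 7.938602447509766), 77.0541000366211) origin [561.7549196   14.28345407] yaw -12.945899963378906 in bridge x,y -142.64843557547695 0.5535248886748576
t 4.1 pos [ 413.5 -147.5   96.4] F [ 1.2 -0.4 -0.1] w -0.0 d [ 0.0951 -0.1106  0.1105] r [ 0.0028 -0.003  -0.0005] mm 146
```

Measured tray pose in the bridge frame: (-142.6, 0.6) mm, yaw error +3.7°, so it is nearly lined up. Next I go behind the wall with the fingers about 40 mm apart for a square push.

```bash
python3 -c "from h import *;go(478,39,70,-16.6)"
```

```text
t 4.1 pos [ 413.5 -147.5   96.4] F [ 1.2 -0.4 -0.1] w -0.0 d [ 0.0104 -0.2466  0.032 ] r [ 0.0028 -0.003  -0.0005] mm 199
```

```bash
python3 -m inch '[{"dx":0.01,"dy":-0.05,"dz":0,"rx":0,"ry":0,"rz":0},{"dx":0.01,"dy":-0.11,"dz":0.01,"rx":0,"ry":0,"rz":0},{"dx":0.01,"dy":-0.17,"dz":0.03,"rx":0,"ry":0,"rz":0},{"dx":0.01,"dy":-0.225,"dz":0.03,"rx":0,"ry":0,"rz":0},{"dx":0.01,"dy":-0.246,"dz":0.03,"rx":0,"ry":0,"rz":0}]' -0.06
python3 -c "from h import *;go(478,39,6,-16.6)"
```

```text
time: 4.6
tool_pos: [0.4798, 0.0461, 0.067]
tool_rot: [-0.001, 0.99, -0.142, -0.0]
contact_force: [-0.8, 0.2, -0.1]
gripper_width: 0.47
grasp_force: 0.0
t 4.6 pos [479.8  46.1  67. ] F [-0.8  0.2 -0.1] w 0.47 d [0.0004 0.0093 0.0763] r [-0.0009  0.0007  0.0027] mm 61
```

```bash
python3 -m inch '[{"dx":0,"dy":0.005,"dz":0.025,"rx":0,"ry":0,"rz":0},{"dx":0,"dy":0.006,"dz":0.05,"rx":0,"ry":0,"rz":0},{"dx":0,"dy":0.006,"dz":0.065,"rx":0,"ry":0,"rz":0},{"dx":0,"dy":0.006,"dz":0.075,"rx":0,"ry":0,"rz":0},{"dx":0,"dy":0.006,"dz":0.075,"rx":0,"ry":0,"rz":0}]' -0.06
python3 - <<'E'
from h import *
go(478,39,6,-16.6)
im,*_=measure("scene")
cv2.imwrite("pics/s4.png",cv2.resize(im[140:320,220:460],(800,600))[:,:,::-1])
E
```

```text
time: 5.1
tool_pos: [0.4776, 0.0381, 0.0066]
tool_rot: [-0.0, 0.99, -0.144, -0.001]
contact_force: [-0.2, -0.4, -0.3]
gripper_width: 0.47
grasp_force: 0.0
t 5.1 pos [477.6  38.1   6.6] F [-0.2 -0.4 -0.3] w 0.47 d [ 0.0001 -0.0013  0.0007] r [0.0002 0.0015 0.0005] mm 1
```

View pics/s4.png

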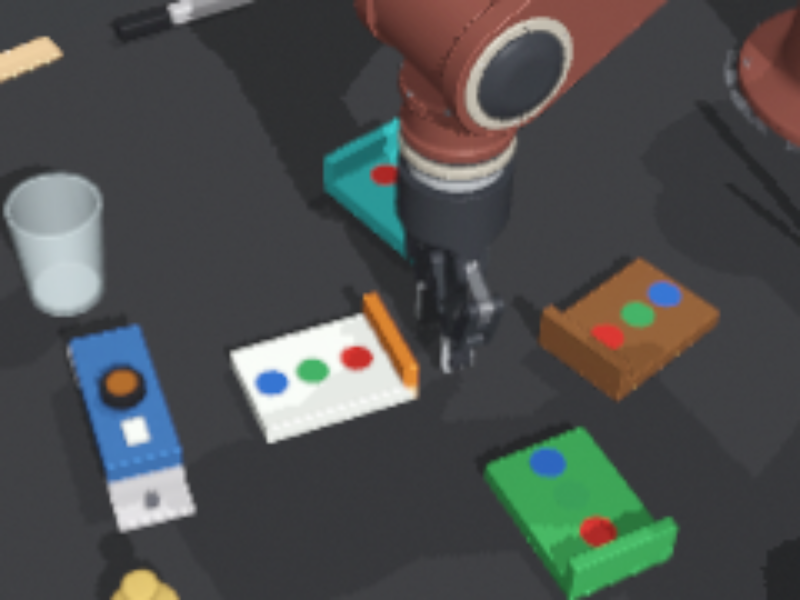

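The scene crop shows both fingers down behind the orange wall (450,355 vs wall 390,345), nothing touched. I push straight along the passage.

```bash
python3 -m inch '[{"dx":0.012,"dy":0,"dz":0,"rx":0,"ry":0,"rz":0},{"dx":0.022,"dy":0,"dz":0,"rx":0,"ry":0,"rz":0},{"dx":0.03,"dy":0,"dz":0,"rx":0,"ry":0,"rz":0},{"dx":0.037,"dy":0,"dz":0,"rx":0,"ry":0,"rz":0},{"dx":0.045,"dy":0,"dz":0,"rx":0,"ry":0,"rz":0}]' -0.06
python3 -m inch '[{"dx":0.008,"dy":0,"dz":0,"rx":0,"ry":0,"rz":0},{"dx":0.016,"dy":0,"dz":0,"rx":0,"ry":0,"rz":0},{"dx":0.024,"dy":0,"dz":0,"rx":0,"ry":0,"rz":0},{"dx":0.032,"dy":0,"dz":0,"rx":0,"ry":0,"rz":0},{"dx":0.04,"dy":0,"dz":0,"rx":0,"ry":0,"rz":0}]' -0.06
python3 - <<'E'
from h import *
go(478,39,6,-16.6)
im,*_=measure("scene")
cv2.imwrite("pics/s5.png",cv2.resize(im[140:320,220:460],(800,600))[:,:,::-1])
E
```

```text
time: 5.65
tool_pos: [0.5134, 0.0276, 0.0078]
tool_rot: [-0.0, 0.99, -0.144, -0.0]
contact_force: [-1.2, 0.5, 1.9]
gripper_width: 0.469
grasp_force: 1.0
time: 6.15
tool_pos: [0.5442, 0.0184, 0.0076]
tool_rot: [0.0, 0.99, -0.144, -0.0]
contact_force: [-1.8, 0.2, 1.2]
gripper_width: 0.47
grasp_force: 0.9
t 6.15 pos [544.2  18.4   7.6] F [-1.8  0.2  1.2] w 0.47 d [-0.0866 -0.0011  0.002 ] r [0.     0.     0.0007] mm 69
```

View pics/s5.png

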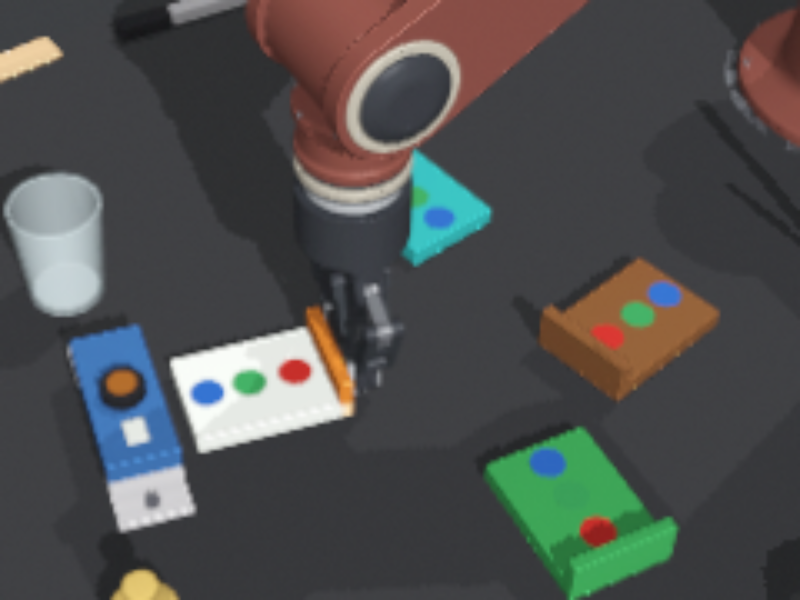

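The crop shows the tray squared up and its plain end (170-200, 360-450) just short of the bridge. I back off for one accurate look before it enters.

```bash
python3 -m inch '[{"dx":-0.03,"dy":0,"dz":0,"rx":0,"ry":0,"rz":0},{"dx":-0.05,"dy":0,"dz":-0.05,"rx":0,"ry":0,"rz":0},{"dx":-0.08,"dy":0.05,"dz":-0.08,"rx":0,"ry":0,"rz":0},{"dx":-0.1,"dy":0.1,"dz":-0.08,"rx":0,"ry":0,"rz":0},{"dx":-0.12,"dy":0.15,"dz":-0.08,"rx":0,"ry":0,"rz":0}]' -0.06
python3 - <<'E'
from h import *
im=tray(195,290);go(524,24,65,-16.6)
roi=np.zeros(im.shape[:2],bool);roi[145:205,290:390]=1
hsv=cv2.cvtColor(im,cv2.COLOR_RGB2HSV).astype(int)
bl=roi&(hsv[:,:,0]>100)&(hsv[:,:,0]<125)&(hsv[:,:,1]>120);print(rect("top",bl,.037)[0])
cv2.imwrite("pics/t6.png",cv2.resize(im[140:290,260:420],(800,600))[:,:,::-1])
E
```

```text
time: 6.7
tool_pos: [0.4178, -0.0703, 0.0733]
tool_rot: [0.001, 0.99, -0.143, 0.002]
contact_force: [0.2, -1.4, 0.0]
gripper_width: 0.47
grasp_force: 0.0
all ((607.8009033203125, -1.44873046875), (79.29688262939453, 112.16785430908203), 73.42475128173828)
orange ((557.3768920898438, 13.20199966430664), (77.16444396972656, 8.475879669189453), 73.53893280029297) origin [605.32751726  -0.96618813] yaw -16.46106719970703 in bridge x,y -96.53518622012335 -1.6123671901495698
t 6.75 pos [414.2 -73.7  71.9] F [ 0.9 -1.6 -1.9] w 0.47 d [ 0.0965 -0.1564  0.0079] r [ 0.0029 -0.0003 -0.0008] mm 147
((697.1232299804688, -26.74083709716797), (115.77306365966797, 52.36199951171875), 73.44892120361328)
```

View pics/t6.png

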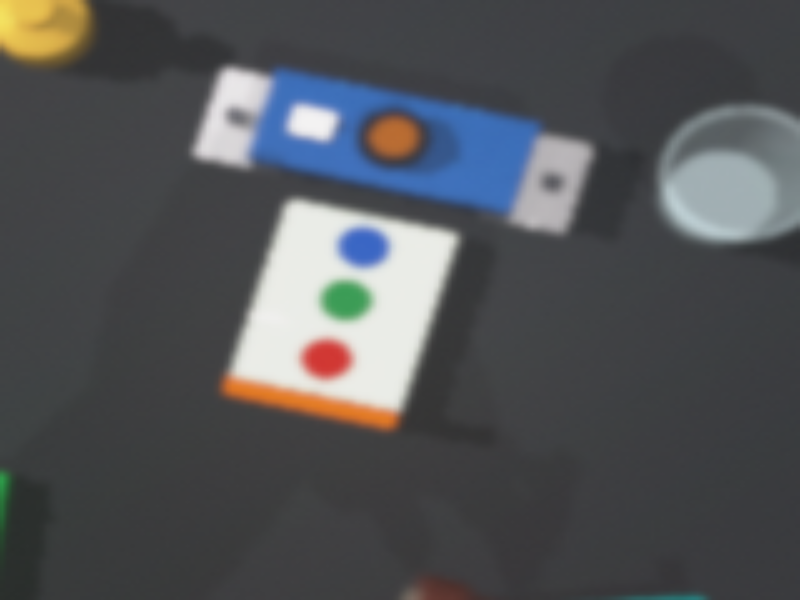

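The picture shows the tray square with the bridge and centred on the opening (y error about -1.6 mm, clearance 7 mm). I go back behind the wall and push it home.

```bash
python3 -m inch '[{"dx":0.02,"dy":-0.05,"dz":0,"rx":0,"ry":0,"rz":0},{"dx":0.06,"dy":-0.105,"dz":0.004,"rx":0,"ry":0,"rz":0},{"dx":0.08,"dy":-0.145,"dz":0.008,"rx":0,"ry":0,"rz":0},{"dx":0.092,"dy":-0.156,"dz":0.02,"rx":-0.001,"ry":0,"rz":0},{"dx":0.092,"dy":-0.156,"dz":0.04,"rx":-0.001,"ry":0,"rz":0}]' -0.06
python3 -c "from h import *;go(524,24,7,-16.6)"
```

```text
time: 7.25
tool_pos: [0.5271, 0.0306, 0.041]
tool_rot: [0.001, 0.99, -0.143, 0.003]
contact_force: [0.2, -0.9, -0.4]
gripper_width: 0.468
grasp_force: 0.0
t 7.25 pos [527.1  30.6  41. ] F [ 0.2 -0.9 -0.4] w 0.47 d [-0.0016  0.009   0.0425] r [ 0.0003 -0.0035  0.0021] mm 35
```

```bash
python3 -m inch '[{"dx":-0.003,"dy":0.007,"dz":0.02,"rx":0,"ry":-0.003,"rz":0.001},{"dx":-0.003,"dy":0.007,"dz":0.035,"rx":0,"ry":-0.003,"rz":0.001},{"dx":-0.003,"dy":0.007,"dz":0.042,"rx":0,"ry":-0.003,"rz":0.001},{"dx":-0.003,"dy":0.007,"dz":0.042,"rx":0,"ry":-0.003,"rz":0.001}]' -0.06
python3 -c "from h import *;go(544.2,18,7,-16.6);go(650,-13.5,7,-16.6)"
```

```text
time: 7.65
tool_pos: [0.5186, 0.0246, 0.005]
tool_rot: [0.0, 0.989, -0.145, -0.003]
contact_force: [-0.4, -0.0, 0.0]
gripper_width: 0.475
grasp_force: 0.0
t 7.65 pos [518.6  24.6   5. ] F [-0.4 -0.   0. ] w 0.47 d [ 0.033  -0.0013 -0.0028] r [ 0.0012  0.0043 -0.0008] mm 26
t 7.65 pos [518.6  24.6   5. ] F [-0.4 -0.   0. ] w 0.47 d [ 0.171  -0.0015 -0.0037] r [ 0.0012  0.0043 -0.0008] mm 137
```

```bash
python3 -m inch '[{"dx":0.016,"dy":-0.001,"dz":-0.003,"rx":0.001,"ry":0.004,"rz":0},{"dx":0.027,"dy":-0.001,"dz":-0.003,"rx":0.001,"ry":0.004,"rz":0},{"dx":0.037,"dy":-0.001,"dz":-0.003,"rx":0.001,"ry":0.004,"rz":0},{"dx":0.047,"dy":-0.001,"dz":-0.003,"rx":0.001,"ry":0.004,"rz":0},{"dx":0.057,"dy":-0.001,"dz":-0.003,"rx":0.001,"ry":0.004,"rz":0}]' -0.06
python3 -m inch '[{"dx":0.008,"dy":0,"dz":0,"rx":0,"ry":0,"rz":0},{"dx":0.016,"dy":0,"dz":0,"rx":0,"ry":0,"rz":0},{"dx":0.024,"dy":0,"dz":0,"rx":0,"ry":0,"rz":0},{"dx":0.032,"dy":0,"dz":0,"rx":0,"ry":0,"rz":0},{"dx":0.04,"dy":0,"dz":0,"rx":0,"ry":0,"rz":0}]' -0.06
python3 -c "from h import *;go(655.8,-15.2,7,-16.6)"
```

```text
time: 8.15
tool_pos: [0.5643, 0.0124, 0.0085]
tool_rot: [0.0, 0.989, -0.145, 0.001]
contact_force: [-1.6, 0.3, 1.3]
gripper_width: 0.469
grasp_force: 1.0
time: 8.65
tool_pos: [0.5946, 0.0033, 0.0082]
tool_rot: [0.0, 0.989, -0.145, 0.001]
contact_force: [-1.5, 1.0, 0.4]
gripper_width: 0.472
grasp_force: 0.8
t 8.65 pos [594.6   3.3   8.2] F [-1.5  1.   0.4] w 0.47 d [0.0799 0.0002 0.0016] r [ 0.     -0.0009 -0.0003] mm 64
```

```bash
python3 -m inch '[{"dx":0.011,"dy":0,"dz":0,"rx":0,"ry":0,"rz":0},{"dx":0.022,"dy":0,"dz":0,"rx":0,"ry":0,"rz":0},{"dx":0.033,"dy":0,"dz":0,"rx":0,"ry":0,"rz":0},{"dx":0.044,"dy":0,"dz":0,"rx":0,"ry":0,"rz":0},{"dx":0.055,"dy":0,"dz":0,"rx":0,"ry":0,"rz":0}]' -0.06
python3 - <<'E'
from h import *
go(655.8,-15.2,7,-16.6)
im,*_=measure("scene")
cv2.imwrite("pics/s7.png",cv2.resize(im[170:320,190:390],(800,600))[:,:,::-1])
E
```

```text
time: 9.15
tool_pos: [0.6372, -0.0094, 0.0083]
tool_rot: [0.0, 0.989, -0.145, 0.001]
contact_force: [-1.1, 0.5, -0.7]
gripper_width: 0.47
grasp_force: 0.5
t 9.15 pos [637.2  -9.4   8.3] F [-1.1  0.5 -0.7] w 0.47 d [0.0244 0.0003 0.0017] r [-0.     -0.001  -0.0003] mm 20
```

View pics/s7.png

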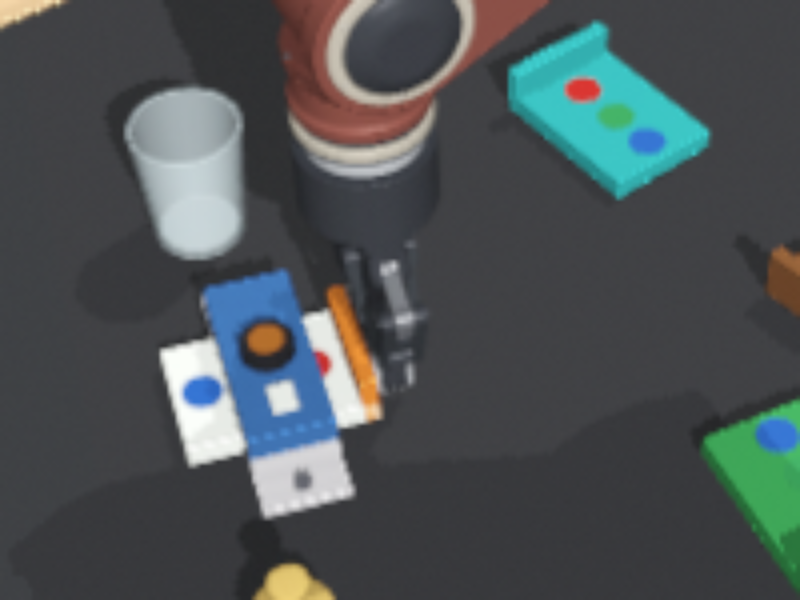

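The tray is through under the beam, and the orange wall (355,350) is about 15-20 mm short of the blue beam. I slow down for the final approach and watch the force.

```bash
python3 -m inch '[{"dx":0.005,"dy":0,"dz":0,"rx":0,"ry":0,"rz":0},{"dx":0.009,"dy":0,"dz":0,"rx":0,"ry":0,"rz":0},{"dx":0.013,"dy":0,"dz":0,"rx":0,"ry":0,"rz":0},{"dx":0.016,"dy":0,"dz":0,"rx":0,"ry":0,"rz":0},{"dx":0.018,"dy":0,"dz":0,"rx":0,"ry":0,"rz":0}]' -0.06
python3 -m inch '[{"dx":0.001,"dy":0,"dz":0,"rx":0,"ry":0,"rz":0},{"dx":0.002,"dy":0,"dz":0,"rx":0,"ry":0,"rz":0},{"dx":0.003,"dy":0,"dz":0,"rx":0,"ry":0,"rz":0}]' -0.06
python3 -c "from h import *;go(655.8,-15.2,7,-16.6)"
```

```text
time: 9.7
tool_pos: [0.6503, -0.0133, 0.0085]
tool_rot: [0.0, 0.989, -0.145, 0.001]
contact_force: [-1.7, 0.7, 0.8]
gripper_width: 0.476
grasp_force: 1.0
time: 10.0
tool_pos: [0.6525, -0.0139, 0.0084]
tool_rot: [0.0, 0.989, -0.145, 0.001]
contact_force: [-2.0, 0.6, 2.1]
gripper_width: 0.467
grasp_force: 1.0
t 10.0 pos [652.5 -13.9   8.4] F [-2.   0.6  2.1] w 0.47 d [0.0044 0.0003 0.0018] r [-0.     -0.001  -0.0003] mm 4
```

```bash
python3 -m inch '[{"dx":0.001,"dy":0,"dz":0,"rx":0,"ry":0,"rz":0},{"dx":0.002,"dy":0,"dz":0,"rx":0,"ry":0,"rz":0},{"dx":0.003,"dy":0,"dz":0,"rx":0,"ry":0,"rz":0}]' -0.06
python3 -m inch '[{"dx":0.001,"dy":0,"dz":0,"rx":0,"ry":0,"rz":0},{"dx":0.002,"dy":0,"dz":0,"rx":0,"ry":0,"rz":0}]' -0.06
```

```text
time: 10.3
tool_pos: [0.6545, -0.0146, 0.0084]
tool_rot: [0.0, 0.989, -0.145, 0.0]
contact_force: [-4.9, 1.2, 3.6]
gripper_width: 0.469
grasp_force: 2.5
time: 10.5
tool_pos: [0.6545, -0.0146, 0.0082]
tool_rot: [-0.0, 0.989, -0.145, -0.002]
contact_force: [-9.5, 1.7, 7.2]
gripper_width: 0.475
grasp_force: 5.4
```

The TCP has stopped at x = 654.5 mm (predicted 655.8) while the force rises, so the wall is on the bridge. I back away and check.

```bash
python3 -m inch '[{"dx":-0.01,"dy":0,"dz":0,"rx":0,"ry":0,"rz":0},{"dx":-0.04,"dy":0,"dz":0,"rx":0,"ry":0,"rz":0},{"dx":-0.08,"dy":0,"dz":-0.05,"rx":0,"ry":0,"rz":0},{"dx":-0.12,"dy":0.03,"dz":-0.1,"rx":0,"ry":0,"rz":0},{"dx":-0.16,"dy":0.07,"dz":-0.15,"rx":0,"ry":0,"rz":0}]' -0.06
python3 -m inch '[{"dx":-0.05,"dy":0.05,"dz":-0.03,"rx":0,"ry":0,"rz":0},{"dx":-0.1,"dy":0.1,"dz":-0.06,"rx":0,"ry":0,"rz":0},{"dx":-0.12,"dy":0.15,"dz":-0.1,"rx":0,"ry":0,"rz":0},{"dx":-0.12,"dy":0.15,"dz":-0.1,"rx":0,"ry":0,"rz":0},{"dx":-0.12,"dy":0.15,"dz":-0.1,"rx":0,"ry":0,"rz":0}]' -0.06
python3 - <<'E'
from h import *
im=tray(170,260);go(655.8,-15.2,7,-16.6)
s=optics.grab_frame("scene")
a=cv2.resize(im[130:250,260:420],(400,300),interpolation=cv2.INTER_CUBIC);b=cv2.resize(s[200:320,190:350],(400,300),interpolation=cv2.INTER_CUBIC)
cv2.imwrite("pics/e8.png",np.hstack([a,b])[:,:,::-1])
E
```

```text
time: 11.0
tool_pos: [0.5287, -0.0256, 0.1174]
tool_rot: [0.0, 0.99, -0.144, 0.002]
contact_force: [0.8, -1.6, 0.6]
gripper_width: 0.467
grasp_force: 0.0
time: 11.5
tool_pos: [0.4034, -0.1155, 0.1991]
tool_rot: [0.002, 0.989, -0.146, 0.005]
contact_force: [0.4, 0.0, 0.1]
gripper_width: 0.467
grasp_force: 0.0
all ((691.106689453125, -14.629356384277344), (149.34999084472656, 49.706966400146484), 72.55963134765625)
orange ((666.356689453125, -19.46880340576172), (77.41355895996094, 11.033381462097168), 73.3196792602539) origin [714.25274633 -33.82037949] yaw -16.680320739746094 in bridge x,y 17.236380009791567 -1.9786095760056401
t 11.55 pos [ 403.5 -114.4  197.4] F [ 0.2 -0.   0.1] w 0.47 d [ 0.2646 -0.2099  0.2397] r [ 0.0004 -0.0044 -0.002 ] mm 331
```

View pics/e8.png

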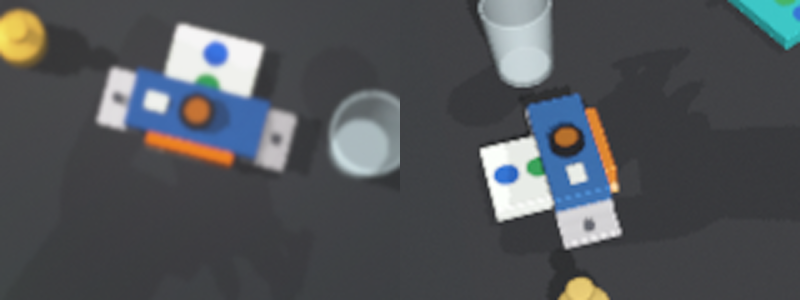

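Both views show the orange wall flush along the beam's near face with no white gap, at the bridge's yaw (-16.7°). The plain end sticks out on the far side, the beaker and weight are where they stood, and the arm is clear.

```bash
python3 -c "from plant import ticket;print(ticket.job_done())"
```

```text
the job is handed in; nothing more can be done
None
```

The tray is home: I pushed it under the bridge until its orange wall was flush against the near face, the arm finished clear of everything, and the job is handed in. No verdict came back.

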